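# Turn the bench radio up to its fourth click

### The arm

A 6-joint arm with a two-finger parallel gripper is mounted at the origin on the work surface. World frame = base frame: x ahead of the robot, y to its left, z up, the work surface at z = 0. Lengths are in m, angles in rad, forces in N, time in s.
With the tool pointing down it reaches from about 0.3 to 0.75 m from the base axis. Payload 8.5 kg.
Tool frame: the origin (TCP) lies on the centre line of the jaws, within the pads' length; the fingertips stand 8 mm ahead of it and the grasp point (between the pads) lies 11 mm behind it; z points along the fingers, x is the direction in which the jaws open and shut, and the axes are right-handed (so a half turn about z gives the same grasp; the last joint's range is limited). The gripper opens to 88 mm and grips with 3 to 60 N. Pads are 18 mm wide; open, the fingers measure 123 mm over their backs; the gripper's body (75 mm by 187 mm) begins 45 mm behind the grasp point.
Start: joints at [-1.499, 0.381, 1.297, -0, 1.464, -0.215], TCP at [0.156, -0.528, 0.247] pointing down, gripper open.
Joint ranges: [-3.11, 3.11], [-0.89, 2.33], [0.22, 2.48], [-1.42, 4.56], [0.17, 2.85], [-2.88, 2.88]. Speed limits (rad/s): [2.39, 2.39, 3.14, 3.14, 3.14, 3.14].

### API

Orientations are given as a rotation vector (axis times angle).
In Python, from station import bot gives the robot as it stands. Calls block until the motion is done:
- bot.movep(position, orientation): joint-space move of the TCP to a pose.
- bot.move_straight(position, ori=None, velocity=0.15, until_force=None): straight line of the TCP; ori=None keeps the orientation; velocity is the mean speed in m/s. With until_force (N) it stops when the force on the tool has changed by that much, and returns True; else False.
- bot.goto_joints(angles): joint-space move.
- bot.gripper_to(opening): finger opening in m; the grip force is fixed at half the most; returns when the fingers have stopped.
- bot.hold(seconds).
- bot.ik(position, orientation): joint angles nearest the present ones, or None.
- bot.get_image(name): name is "side" or "top" or "wrist"; returns the picture (420x560x3 uint8, red, green, blue); there is no depth.
- bot.get_calibration(name): a dict with "vertical_fov" (degrees; the focal length in pixels is half the picture's height over the tangent of half this angle, whatever the lens; pixels are square), "cx", "cy" (the principal point, pixels), "pose" (4x4, takes a point from camera to world coordinates); the wrist camera has in their place "tool_from_camera" (4x4, takes a point from camera to tool coordinates, whose origin is the TCP and whose axes are the tool frame's). Camera axes: x right, y up, looking along -z (the intrinsics and any distortion apply to the point x, -y, -z); pixel columns grow to the right and rows downward; lengths in m; the calibration is good to about 2 mm. A picture is of the moment at which its call begins: read the wrist's pose just before it. get_calibration takes no time and is no camera call.
A pose or a line that the arm cannot do raises bot.IKError and nothing moves.
- bot.close_job(): hands the job in, once; it reports no verdict.
Readings, each from a call of its own:
- bot.get_t(): time.
- bot.get_joints(): joint angles.
- bot.get_joint_velocities(): joint speeds.
- bot.get_joint_torque(): joint torques, N m.
- bot.get_tool_pos(): TCP position.
- bot.get_ee_rot(): TCP orientation.
- bot.get_force(): force on the tool from outside, world axes, zero at the start.
- bot.get_torque(): the same for the moment, N m.
- bot.get_gripper_width(): finger opening in m.
Only numpy, scipy, OpenCV 4.12 (cv2) and the standard library are available. Lean on these libraries where they do the work, as an engineer would, in place of code of your own. Each camera call takes 0.05 s, during which the arm holds its last target. There are 200 camera calls.

### The job

Turn up the portable radio on the bench: roll the ridged edge of its volume wheel until the white pointer on the wheel stands at the one long mark of the scale, the fourth click from off. Leave the wheel of the flat work light as it is set, and do not knock the mug about.

Things in the scene. Friction and masses are not known exactly. Their poses are not given: they have to be found in the camera images.
- volume (a joint): Angle (rad) of the radio's volume wheel: 0 off, clockwise from above, a click every 0.524; the long mark, click 4, is 2.094; stops just past 0 and click 6. Starts at 0 to 1.1. Knurled disc, 60 mm wide, 14 thick, axle upright; springs to the nearest click; turns with under 1 N at its edge. Sprung 8 mm into the radio (1 to 6 N): pressed in 4-6 mm by a fingertip, it rolls along, 16 mm a click.
- volume_axle (a point): Axle of the unpressed wheel at its top, 62 mm above the bench; its edge spans 48-62 mm. Fixed to the radio, a fixed grey box 250 wide, 120 deep, 62 high with a round loudspeaker and rod aerial: x into the radio, y to its left, z up. Front face at x = -12 mm: the edge juts out 18 mm, and there moves to +y as the value grows. Radio's sides at y = -80 and +170. Pointer along +y at 0, +x at 1.571.
- dimmer_pointer (a point): Outer end of the white pointer on the dimmer wheel of the flat work light, 28 mm from that wheel's axle, 62 mm above the bench. The light is a fixed grey box of the radio's size with the same wheel and scale, but a square white panel in place of the loudspeaker and no aerial. Its wheel must stay as set. Radio and light stand side by side, either one on the left.
- mug: Grey ceramic mug, 80 mm wide, 90 mm high, loose, standing on the bench nearer the robot than radio and light and between them; origin at the centre of its underside, z up, handle towards its +y.

How it is judged:
By the outcome, as a careful person would: the job done as asked, in the order asked, and still so for the second after the job is handed in, with the robot touching nothing.
It also fails if it takes over 40 s, if anything falls off the work surface, if the arm or the gripper's body presses on something with over 40 N, if the wrist force passes 120 N, or if a joint passes its speed limit or range.

## Working session

There is one attempt and no reset: what is moved stays moved. The work goes in short steps, each a Python script; the robot and the scene stay as the last script left them, time stands still between calls to the robot, and variables do not carry over. Pictures are saved under pics/ and viewed, about 8 in all and at most 12, crops included, and the job is handed in when it is done.

```bash
mkdir -p pics; ls; python3 - <<'E'
from station import bot
import cv2,numpy as np
for n in ["top","side"]:
    im=bot.get_image(n); cv2.imwrite(f"pics/{n}0.png",im[:,:,::-1]); print(n,bot.get_calibration(n))
print(bot.get_calibration("wrist"),bot.get_t(),bot.get_ee_rot())
E
```

```text
pics
top {'vertical_fov': 55.21913713509315, 'cx': 276.42561927301983, 'cy': 217.37001659465795, 'pose': array([[-0.02307375,  0.99245763, -0.12039711,  0.3952625 ],
       [-0.9987205 , -0.01746189,  0.04745997, -0.0170773 ],
       [ 0.04499964,  0.12133814,  0.99159069,  0.76178036],
       [ 0.        ,  0.        ,  0.        ,  1.        ]])}
side {'vertical_fov': 45.66721231748242, 'cx': 274.9125371714488, 'cy': 207.00300096508158, 'pose': array([[-0.91766896,  0.21050318, -0.3370046 ,  0.07649987],
       [-0.39677796, -0.53078857,  0.74888634,  0.82841765],
       [-0.02123523,  0.82094574,  0.57061121,  0.71460329],
       [ 0.        ,  0.        ,  0.        ,  1.        ]])}
{'vertical_fov': 66.69721012709059, 'cx': 277.8952236471873, 'cy': 213.0449093591425, 'tool_from_camera': array([[ 9.99999607e-01,  4.73061957e-04,  7.50445210e-04,
        -4.46594352e-04],
       [ 6.66122845e-04, -9.59108298e-01, -2.83038563e-01,
        -7.36670722e-02],
       [ 5.85863451e-04,  2.83038952e-01, -9.59108236e-01,
        -1.37315398e-01],
       [ 0.00000000e+00,  0.00000000e+00,  0.00000000e+00,
         1.00000000e+00]])} 0.1 [-2.51535234e+00  1.88057957e+00  1.32040060e-03]
```

View pics/top0.png

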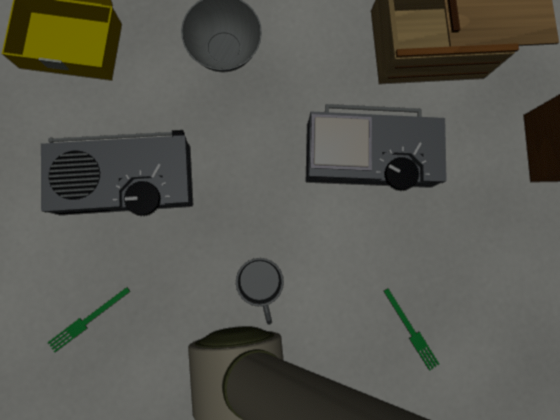

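View pics/side0.png

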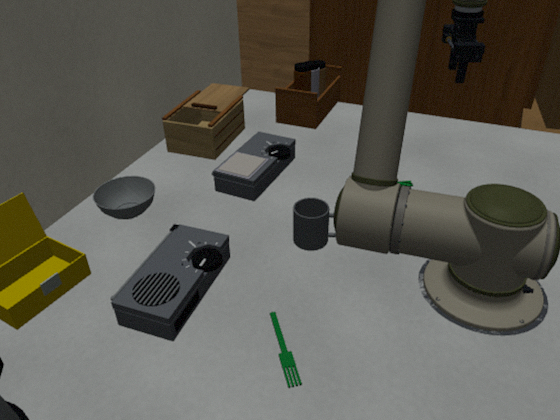

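The radio (round speaker) is on the left, with its wheel at about (141,196) and its pointer to the left, near off. The light is on the right with its wheel at (402,173), and the mug is at (260,281). Next I'll measure these.

```bash
cat > h.py <<'E'
import numpy as np,cv2
from station import bot
def K(c): 
    f=210/np.tan(np.radians(c["vertical_fov"])/2); return f,c["cx"],c["cy"]
def px2w(c,uv,z,pose=None):
    f,cx,cy=K(c); T=c["pose"] if pose is None else pose
    d=T[:3,:3]@np.array([(uv[0]-cx)/f,-(uv[1]-cy)/f,-1.]); o=T[:3,3]
    return o+d*(z-o[2])/d[2]
def w2px(c,p,pose=None):
    f,cx,cy=K(c); T=c["pose"] if pose is None else pose
    q=T[:3,:3].T@(np.asarray(p)-T[:3,3]); return np.array([cx+f*q[0]/-q[2],cy-f*q[1]/-q[2]])
E
python3 - <<'E'
from h import *
c=bot.get_calibration("top"); im=cv2.imread("pics/top0.png")
for n,uv,z in [("wheel",(141,196),.062),("FL",(43,212),.062),("FR",(190,206),.062),("BL",(42,145),.062),("BR",(187,134),.062),("mug",(260,281),.09),("lwheel",(402,173),.062),("lFL",(307,181),.062)]: print(n,px2w(c,uv,z).round(4))
cv2.imwrite("pics/c1.png",cv2.resize(im[120:225,30:200],None,fx=4.5,fy=4.5,interpolation=cv2.INTER_CUBIC)*1)
E
```

```text
wheel [0.5219 0.1847 0.062 ]
FL [0.4966 0.3499 0.062 ]
FR [0.5029 0.1    0.062 ]
BL [0.615 0.357 0.062]
BR [0.6329 0.1057 0.062 ]
mug [ 0.3714 -0.0196  0.09  ]
lwheel [ 0.557  -0.2796  0.062 ]
lFL [ 0.5446 -0.1067  0.062 ]
```

View pics/c1.png

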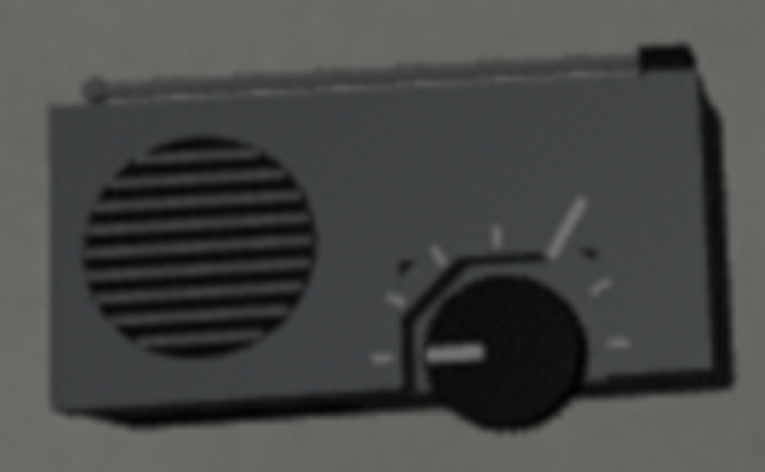

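The pointer lies along the off mark, so the value is about 0. I'll fit the radio frame to the refined corners and wheel centre, then move above the stand-off point in front of the wheel.

```bash
python3 - <<'E'
from h import *
from scipy.optimize import least_squares
c=bot.get_calibration("top")
s=lambda u,v:np.array([30+(u+.5)/4.5-.5,120+(v+.5)/4.5-.5])
obs=[(( .108,.170),s(50,105)),((.108,-.080),s(692,72)),((-.012,-.080),s(712,373)),((-.012,.170),s(55,410)),((0,0),s(506,352))]
W=lambda q,l,z=.062:np.array([q[0]+np.cos(q[2])*l[0]-np.sin(q[2])*l[1],q[1]+np.sin(q[2])*l[0]+np.cos(q[2])*l[1],z])
r=least_squares(lambda q:np.concatenate([w2px(c,W(q,l))-p for l,p in obs]),[.52,.18,0])
print(r.x,r.fun.round(2)); np.save("q.npy",r.x)
open("h.py","a").write('''
from scipy.spatial.transform import Rotation as Ro
q=np.load("q.npy")
def W(x,y,z): return [q[0]+np.cos(q[2])*x-np.sin(q[2])*y,q[1]+np.sin(q[2])*x+np.cos(q[2])*y,z]
X=np.array([np.cos(q[2]),np.sin(q[2]),0]);Y=np.array([-X[1],X[0],0])
ORI=Ro.from_matrix(np.c_[-Y,-X,[0,0,-1]]).as_rotvec()
def wrist(name):
    T=np.eye(4);T[:3,:3]=Ro.from_rotvec(bot.get_ee_rot()).as_matrix();T[:3,3]=bot.get_tool_pos()
    c=bot.get_calibration("wrist");im=bot.get_image("wrist");P=T@c["tool_from_camera"]
    cv2.imwrite(name,im[:,:,::-1]);np.save(name+".npy",P);return c,im,P
''')
E
python3 - <<'E'
from h import *
for z in (.16,.052): print(bot.ik(W(-.06,-.012,z),ORI))
bot.gripper_to(0)
bot.movep(W(-.06,-.012,.16),ORI)
bot.move_straight(W(-.06,-.012,.052))
c,im,P=wrist("pics/w1.png")
print(bot.get_t(),bot.get_force(),w2px(c,W(0,0,.062),P),[w2px(c,W(.05*np.sin(a),.05*np.cos(a),.062),P).round() for a in (0,1.571,2.094)])
E
```

```text
[0.51847182 0.18414571 0.04858096] [ 0.1   0.35  1.48 -0.14  0.1  -0.7  -0.85  0.34 -0.76  0.09]
[ 1.10676364e-01  3.63301863e-01  1.60252738e+00 -4.44089210e-16
  1.17576341e+00  1.63289173e+00]
[ 1.10676364e-01  5.22633382e-01  1.73181044e+00 -4.44089210e-16
  8.87148836e-01  1.63289173e+00]
5.0167 [0.77943304 0.72395012 0.0918667 ] [249.16749557 155.59937119] [array([123., 156.]), array([245.,  12.]), array([316.,  34.])]
```

View pics/w1.png

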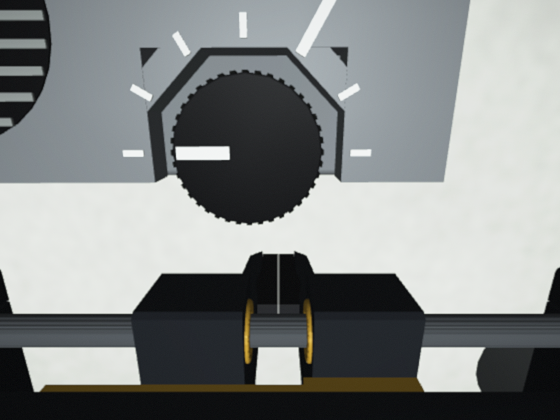

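The wrist view shows the wheel centre at (247,150), about 2 mm from the prediction (249,156). The pointer is at the off mark and the fingertips at (278,255) are clear of the wheel. I'll correct the frame, write a pointer reader, and do one stroke.

```bash
cat >> h.py <<'E'
def loc(p): d=np.asarray(p)-np.array([q[0],q[1],0]); return np.array([d@X,d@Y])
def angle(c,im,P):
    v,u=np.where(im.min(2)>200); L=np.array([loc(px2w(c,a,.062,P)) for a in zip(u,v) if a[1]<225])
    L=L[np.hypot(*L.T)<.0305]
    m=L.mean(0); d=np.linalg.svd(L-m,full_matrices=False)[2][0]; d*=np.sign(d@m)
    return np.arctan2(d[0],d[1]),len(L)
def stroke(y0,y1,press=.005,name="s"):
    bot.move_straight(W(-.052,y0,.052),ORI,velocity=.1)
    hit=bot.move_straight(W(-.030,y0,.052),ORI,velocity=.02,until_force=2)
    x=loc(bot.get_tool_pos())[0]; print("hit",hit,x.round(4))
    if not hit: bot.move_straight(W(-.06,y0,.052),ORI); return
    xp=x+press-.001
    bot.move_straight(W(xp,y0,.052),ORI,velocity=.03); f0=bot.get_force()
    bot.move_straight(W(xp,y1,.052),ORI,velocity=.04); f1=bot.get_force()
    a=angle(*wrist(f"pics/{name}p.png"))
    bot.move_straight(W(-.06,y1,.052),ORI,velocity=.08); bot.hold(.2)
    b=angle(*wrist(f"pics/{name}f.png"))
    print("F",f0.round(1) if hasattr(f0,'round') else f0,f1,"pressed",a,"free",b,"t",bot.get_t())
E
python3 - <<'E'
from h import *
c=bot.get_calibration("wrist");P=np.load("pics/w1.png.npy")
n=px2w(c,(247.5,150),.062,P); print(loc(n)); q[:2]=n[:2]; np.save("q.npy",q)
im=cv2.imread("pics/w1.png")[:,:,::-1]; print("start",angle(c,im,P))
stroke(-.009,.009,name="s1")
E
```

```text
[0.00219098 0.00060164]
start (np.float64(0.2832227083286529), 730)
hit True -0.0402
F [-3.6 -0.  -0.7] [-3.32373697 -0.73950435 -1.72527336] pressed (np.float64(0.6162850308512483), 636) free (np.float64(0.5543427266228892), 767) t 7.6
```

```bash
sed -i 's/<.0305\]/<.0290]/' h.py; python3 - <<'E'
from h import *
c=bot.get_calibration("wrist")
for n in ("w1","s1p","s1f"): print(n,angle(c,cv2.imread(f"pics/{n}.png")[:,:,::-1],np.load(f"pics/{n}.png.npy")))
stroke(-.009,.009,name="s2")
E
```

```text
w1 (np.float64(0.0001573280286058143), 685)
s1p (np.float64(0.6173906074862848), 587)
s1f (np.float64(0.5202276267495086), 708)
hit True -0.0405
F [-4.5 -0.4  0.5] [-3.86154346 -0.52251757 -2.15240338] pressed (np.float64(1.1352106168060538), 581) free (np.float64(1.0457723520132083), 743) t 10.2583
```

View pics/s2f.png

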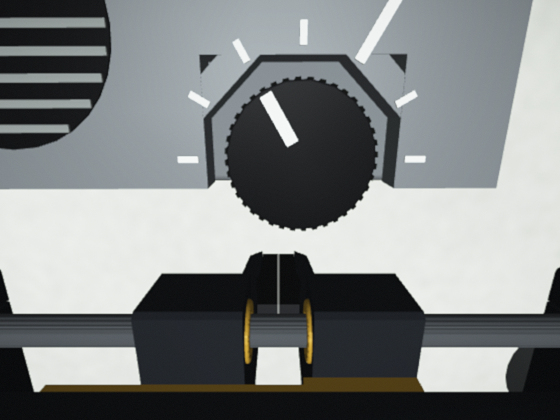

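The reader works: it gives 0.000, 0.520 and 1.046. The picture confirms it, with the pointer at the second click mark (240,50). Each stroke gives one click, so two more are needed.

```bash
python3 - <<'E'
from h import *
stroke(-.009,.009,name="s3")
a=angle(bot.get_calibration("wrist"),cv2.imread("pics/s3f.png")[:,:,::-1],np.load("pics/s3f.png.npy"))[0]
if abs(a-1.571)<.1: stroke(-.009,.009,name="s4")
E
```

```text
hit True -0.0405
F [-3.5 -0.   0.1] [-3.8907234  -0.22661521 -2.39159757] pressed (np.float64(1.6693661428730202), 581) free (np.float64(1.5622700797868752), 746) t 12.9167
hit True -0.0402
F [-3.9 -0.1 -0.5] [-4.9850119  -0.60211553 -2.16045988] pressed (np.float64(2.1942780292378394), 590) free (np.float64(2.0915967579482015), 740) t 15.5917
```

Now I'll retreat clear and check the final state with both cameras.

```bash
python3 - <<'E'
from h import *
bot.move_straight(W(-.06,.009,.2),ORI)
c,im,P=wrist("pics/end.png"); print(angle(c,im,P),bot.get_force())
bot.goto_joints([-1.499,0.381,1.297,0,1.464,-0.215])
t=bot.get_image("top"); a=cv2.imread("pics/top0.png")
d=cv2.absdiff(t[:,:,::-1].copy(),a).max(2); d=cv2.threshold(d,40,255,0)[1]
print(bot.get_t(),cv2.boundingRect(cv2.findNonZero(d)))
cv2.imwrite("pics/f.png",np.hstack([cv2.resize(im[:,:,::-1],(380,285)),cv2.resize(t[:,:,::-1],(380,285))]))
E
```

```text
(np.float64(2.092035666211104), 122) [-0.51218314  0.12916284 -0.96157873]
19.5833 (125, 183, 25, 18)
```

View pics/f.png

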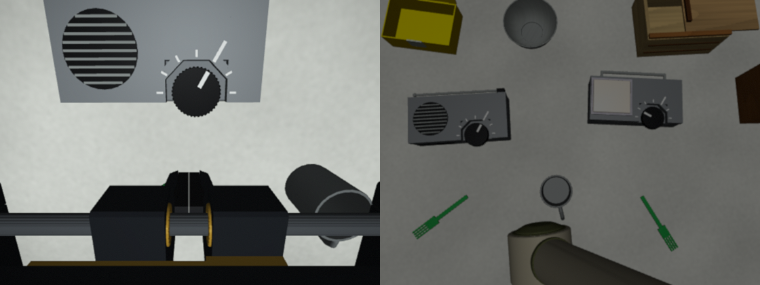

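The pointer lines up with the long mark. In the top view only the radio's pointer area (125–150, 183–201) has changed; the mug and the light are as they were.

```bash
python3 -c "
from station import bot
bot.close_job()"
```

```text
the job is handed in; nothing more can be done
```

The radio's volume wheel now stands at click 4, the long mark, and the job is handed in at about 20 s of robot time. I rolled it there from off with four one-click strokes of the closed fingertips.

- **Volume wheel:** after the arm backed off, the wrist camera read the pointer at 2.092 rad against a target of 2.094. The picture shows it lined up with the long mark.
- **Work light and mug:** comparing the top view before and after, only the radio's pointer area changed, so neither the work light's wheel nor the mug moved visibly.
- **Forces:** the force readings at the start and end of each press were about 3 to 6 N.
- **Disagreements:** my first position for the wheel was about 2 mm off, and I corrected it from the wrist view before touching anything. My first pointer reading, 0.28 rad, was wrong, probably from bright bench pixels. I fixed the reader, and it then gave 0.000 at the start. No checks failed at the end.

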